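# Blow the tool rack clean, then draw the punch and hold it up level

## Robot

A 6-joint arm with a two-finger parallel gripper is mounted at the origin on the work surface. World frame = base frame: x ahead of the robot, y to its left, z up, the work surface at z = 0. Lengths are in mm, angles in rad, forces in N, time in s.
With the tool pointing down it reaches from about 350 to 950 mm from the base axis. Payload 17.4 kg.
Tool frame: the origin (TCP) lies at the very end of the fingers, on their centre line; the grasp point (between the pads) lies 19 mm behind it; z points along the fingers, y is the line along which they close (so a half turn about z gives the same grasp; the last joint's range is limited). The gripper opens to 93 mm and grips with 3 to 60 N. Pads are 15 mm wide; open, the fingers measure 128 mm over their backs; the gripper's body (75 mm by 188 mm) begins 65 mm behind the grasp point.
Start: joints at [-1.223, 0.116, 1.442, -0, 1.584, -0.038], TCP at [253.994, -625.395, 218.646] pointing down, gripper open.
Joint ranges: [-2.83, 2.83], [-0.83, 2.19], [0.07, 2.5], [-1.14, 4.28], [0.01, 3], [-2.97, 2.97]. Speed limits (rad/s): [1.89, 1.89, 2.22, 3.14, 3.14, 3.14].

## Interface

Orientations are given as a unit quaternion [x, y, z, w].
In Python, from bench import bot gives the robot as it stands. The module is installed in compiled form; this text tells all that it offers.
- The arm moves only by the tool drive_tool, never from a script. Its argument "moves" is a list of rows, each a list of 3 entries, a list of its own where there are three numbers: the shift along the tool's x, y, z in m, then the turn, a rotation vector about the tool's x, y, z in rad, then the opening, from -1 (shut) to 1 (fully open). A call has 1 to 12 rows; each row is the pose to reach, as a shift and turn from the pose commanded when the call began, along the tool's axes at that moment; what a row does not reach only later rows make up. A row lasts 1/12 s, in which the tool goes at most 41.7 mm and 7.16 degrees, less where a joint would pass 70% of its speed; a pose out of reach is approached as far as the arm can. A call with a gripper value outside its range is refused whole. The fingers move at their own pace and stop on an object; "force" is the grip in N (left out, the last holds). Time passes only in rows, so rows that repeat a pose let the fingers close. It gives the time, the measured TCP pose, the force and the opening at its end, in the units of the state.
- bot.get_state(): the state, without advancing time (a new reading comes with each control period).
- bot.read_camera(name): name is "scene" or "top" or "wrist"; returns (picture, depth): 400x640x3 uint8, red, green, blue; 400x640 float32, mm along the optical axis (not along the pixel's ray), 0 where there is no reading.
- bot.camera_model(name): a dict with "fx", "fy", "cx", "cy" (pixels), "k1" (the pictures are not rectified: a ray, as slopes to the right and down, at radius r is drawn at 1 + k1 r^2 times it, then the intrinsics apply), "world_to_cam" (4x4, takes a point from world to camera coordinates). Camera axes: x right, y up, looking along -z (the intrinsics and any distortion apply to the point x, -y, -z); pixel columns grow to the right and rows downward; lengths in mm; the calibration is good to about 2 mm. A picture is of the moment at which its call begins: read the wrist's pose just before it. camera_model takes no time and is no camera call; for the wrist camera it gives the pose at the moment of the call.
- bot.hand_in(): hands the job in, once; it reports no verdict.
Trained networks look in the newest picture that a camera, given by its name, has taken for a name from the list of things; names that differ only in an ending like _2 or _b are one class to them, and where a whole thing is asked for, a point or a joint stands for the part that bears it (a point fixed in the world has none). Each returns a list of dicts, best first, with "score" (0 to 1); they miss things now and then, are a little off and sometimes report something else, mostly with a low value. They report only what shows in the picture. A call takes as long as a camera call. They do not tell look-alikes from the thing itself.
- bot.search_frame(camera, label): "centre" ([x, y, z] in mm, in the coordinates of the camera as it stood for that picture, good to about 4 mm: the middle of the surface that is visible of it).
- bot.mark_of(camera, label): "centre" ([x, y, z] in mm, in the coordinates of the camera as it stood for that picture, good to about 4 mm: a listed point, or the origin of a listed thing).
The state is a dict: "time": time; "joint_positions": joint angles; "dq": joint speeds; "tau": joint torques, N m; "position": TCP position; "tcp_rot": TCP orientation; "wrist_force": force on the tool from outside, world axes, zero at the start; "torque": the same for the moment, N m; "grip_width": opening from 0.0 (shut) to 1.0 (fully open).
Only numpy, scipy, OpenCV 4.12 (cv2) and the standard library are available. Lean on these libraries where they do the work, as an engineer would, in place of code of your own. Each camera call takes 0.05 s, during which the arm holds its last target. There are 200 camera calls.

## Task

Stone dust has settled on the tools in the slanted rack: squeeze the fixed air gun's trigger fully home for about a second to blow them clean, and let it spring right back. Then draw the plain steel punch out of the rack, turn it level and finish still holding it there in the gripper, motionless and at least 20 cm above the counter and clear of everything else, so that the carver can sight along it to see whether it is straight. Leave the other tools standing in the rack and everything else where it is.

Things in the scene. Friction and masses are not known exactly. Their poses are not given: they have to be found in the camera images.
- punch: the punch: a bare octagonal steel bar, no handle, 150 mm long, 16 mm across flats, 0.21 kg, lowest 22 mm tapered to a point. Origin mid-length, z from point to head; flats face its x and y axes. At first 56 mm of it stand in any one of the rack's holes, 1.5 mm play, 94 mm stick out, leaning about 45 to 50 degrees from upright, head to the rack's -x, its y axis along the row
- punch_tip (a point): the point of the punch, on its axis, 75 mm from the origin
- punch_head (a point): the middle of the punch's flat struck head, 75 mm from the origin the other way
- chisel: a flat chisel with a turned wooden handle up to 27 mm thick, 163 mm long; stands in another hole of the rack, 107 mm of it sticking out. Origin 75 mm from its lower end, z along it to the handle's end
- knife: a scraping knife with a flat wooden handle 24 x 16 mm, 155 mm long; stands in another hole of the rack, 99 mm of it sticking out. Origin 75 mm from its lower end, z along it to the handle's end
- rack: slanted hardwood tool rack, fixed: 250 mm block tilted 45 degrees on a 130 x 300 mm board. Three holes 17.5 mm wide, 56 mm deep, 80 mm apart in a row along its y; the way out is equally up and to its -x (robot's side). Origin on the counter under the middle mouth; mouths 80 mm high at x = 0; block's top edge 100 mm high at x = 20 mm, end cheeks 76 mm
- air_gun: blow gun fixed on its side, 115 mm above the counter: barrel along its y, nozzle to -y, blowing along the row of tools. Grip level along its -x, 27 mm thick (y), 24 mm high, 5 to 113 mm from the barrel, free underneath; clamp pillar under the barrel, air pipe 129 mm high at x = -149 mm. Origin on the counter under the barrel where the grip joins
- grip_back (a point): middle of the grip's back face (the +y face of the grip, away from the trigger), 65 mm from the barrel axis and 115 mm above the counter; fixed
- trigger_pad (a point): where a finger presses the trigger: outer (-y side) face of the sprung lever in front of the grip, 45 mm from its hinge, 115 mm above the counter; the lever is 17 mm high and moves with the joint. Released, it is about 48 mm from grip_back; fully squeezed about 36 mm (the grip itself does not give)
- trigger (a joint): angle of the trigger on its upright hinge: 0 released, 0.28 rad fully squeezed against its stop; a spring brings it back; it takes about 4 N at the pad to start and 8 N to squeeze home
- bowl: grey soapstone bowl, 150 mm wide, 62 mm high; origin under its middle; bystander
- giraffe: half-shaped soapstone giraffe, 211 mm high on a foot 75 x 60 mm; origin under its foot; bystander
- pumice: pale pumice block 110 x 65 x 42 mm; origin under its middle; bystander
- mallet: wooden mallet lying down, 250 mm long, 60 mm high; origin under the handle; bystander
- wax_tin: round metal wax tin, 72 mm wide, 52 mm high; origin under its middle; bystander
Not all that is in view belongs to the job. There is more than one size of the punch; the job needs the largest.

How it is judged (in metres and radians):
On the way, in this order (a step that is already met when the one before it is completed fails the run):
1. the air gun's trigger is squeezed home (beyond 0.24 of 0.28 rad) for 0.4 s (value of joint trigger above 0.24 rad), for 0.4 s.
2. the trigger has sprung back (below 0.04 rad) (value of joint trigger below 0.04 rad), for 0.1 s.
3. the punch is out of the rack, in the fingers: its point over 120 mm above the counter and not touching the rack (height (world z) of punch_tip above 0.12 m and contact force between punch and the fingers above 1 N and contact force between punch and rack below 0.1 N), for 0.1 s.
At the end, for the whole second after the job is handed in: The punch is gripped (over 1 N), within 15 degrees of level, its middle over 200 mm up, at rest, touching no rack, gun or giraffe; trigger released (below 0.04 rad); other tools and bystanders within 30 mm of their places (contact force between punch and the fingers above 1 N and angle between punch's own z axis and vertical between 1.309 and 1.833 rad and height (world z) of punch above 0.2 m and linear speed of punch below 0.03 m/s and angular speed of punch below 0.3 rad/s and value of joint trigger below 0.04 rad and contact force between punch and rack below 0.1 N and contact force between punch and giraffe below 0.1 N and contact force between punch and air_gun below 0.1 N and distance of each of bowl, giraffe, pumice, mallet, wax_tin, chisel, knife from where it was at the start of the episode below 0.03 m); the arm keeps its last pose, push and grip.
It fails at once if another tool in the rack or a bystander is moved more than 30 mm (distance of any of bowl, giraffe, pumice, mallet, wax_tin, chisel, knife from where it was at the start of the episode above 0.03 m).
It also fails if it takes over 53 s, if anything falls off the work surface, if the arm or the gripper's body presses on something with over 40 N, if the wrist force passes 120 N, or if a joint passes its speed limit or range.

## Working session

There is one attempt and no reset: what is moved stays moved. The work goes in short steps, Python scripts to look and compute and a tool call to move; the robot and the scene stay as the last step left them, time stands still between calls to the robot, and variables do not carry over. Pictures are saved under pics/ and viewed, on a budget of 10 in all, crops included, one or two more only if the job needs it, and the job is handed in when it is done.

Besides the shell and the picture viewer there is one more tool, called after "Call:" as name(argument=value, ...), one argument or row to a line, values as JSON. drive_tool: Moves the arm, as the interface text tells. Its arguments: {"type":"object","properties":{"moves":{"type":"array","items":{"type":"array"}},"force":{"type":"number"}},"required":["moves"]}

```bash
mkdir -p pics; cat > h.py <<'E'
import numpy as np, cv2
from bench import bot
from scipy.spatial.transform import Rotation as R
def c2w(cam,p,M=None):
    M=np.array(bot.camera_model(cam)["world_to_cam"]) if M is None else M
    return (np.linalg.inv(M)@np.append(p,1))[:3]
def w2pix(cam,P):
    m=bot.camera_model(cam);q=np.array(m["world_to_cam"])@np.append(P,1)
    u,v=q[0]/-q[2],-q[1]/-q[2];s=1+m["k1"]*(u*u+v*v)
    return m["fx"]*u*s+m["cx"],m["fy"]*v*s+m["cy"]
def deproj(cam,dep,M=None):
    m=bot.camera_model(cam);K=np.array([[m["fx"],0,m["cx"]],[0,m["fy"],m["cy"]],[0,0,1.]])
    h,w=dep.shape;uv=np.stack(np.meshgrid(np.arange(w),np.arange(h)),-1).reshape(-1,1,2).astype(float)
    s=cv2.undistortPoints(uv,K,np.array([m["k1"],0,0,0.])).reshape(h,w,2)
    c=np.stack([s[...,0]*dep,-s[...,1]*dep,-dep,np.ones_like(dep)],-1)
    M=np.array(m["world_to_cam"]) if M is None else M
    P=(c@np.linalg.inv(M).T)[...,:3];P[dep<=0]=np.nan
    return P
def save(n,im): cv2.imwrite("pics/"+n,im[...,::-1])
E
python3 - <<'E'
from h import *
for c in ["scene","top"]:
    im,d=bot.read_camera(c);save(c+"1.png",im);np.save(c+"1.npy",d)
    for l in ["punch","punch_head","chisel","knife","rack","air_gun","grip_back","trigger_pad","giraffe","bowl","pumice","mallet","wax_tin"]:
        for r in bot.mark_of(c,l)[:4]:
            P=c2w(c,r["centre"]);print(c,l,round(r["score"],2),P.round(),np.round(w2pix(c,P)))
print(bot.get_state())
E
```

```text
scene punch 0.63 [ 796. -243.    8.] [276. 313.]
scene punch 0.6 [ 576. -248.   97.] [240. 225.]
scene punch 0.57 [ 429. -229.    5.] [234. 220.]
scene punch_head 0.8 [ 774. -189.    7.] [295. 299.]
scene punch_head 0.6 [ 527. -257.  142.] [229. 201.]
scene chisel 0.8 [556. -95.  93.] [295. 207.]
scene chisel 0.27 [ 578. -252.   92.] [239. 228.]
scene knife 0.6 [ 565. -174.   93.] [267. 216.]
scene rack 0.79 [ 585. -170.    3.] [273. 248.]
scene air_gun 0.98 [499. 170.   3.] [367. 200.]
scene air_gun 0.38 [ 578. -251.   96.] [239. 226.]
scene grip_back 0.56 [431. 175. 114.] [360. 158.]
scene trigger_pad 0.39 [441. 129. 114.] [348. 163.]
scene giraffe 0.64 [ 646. -429.   -2.] [175. 298.]
scene bowl 0.62 [ 367. -453.   -0.] [148. 231.]
scene pumice 0.86 [412. -57.  -2.] [288. 204.]
scene pumice 0.37 [557. -96.  92.] [294. 208.]
scene mallet 0.89 [392. 365.  -5.] [399. 172.]
scene wax_tin 0.62 [786.  79.   5.] [396. 267.]
top punch 0.69 [ 427. -232.    6.] [391. 243.]
top punch 0.63 [ 794. -237.    8.] [391. 136.]
top punch 0.59 [ 578. -250.   97.] [400. 196.]
top punch_head 0.65 [ 771.
[... 691 characters left out ...]
e': 1.4, 'joint_positions': array([-1.22275757e+00,  1.15975243e-01,  1.44160021e+00, -5.02766124e-05,
        1.58398037e+00, -3.78240357e-02]), 'dq': array([-2.94254601e-04, -5.91562583e-04,  1.29921432e-03,  7.70583840e-05,
       -8.09139002e-04, -1.22671587e-03]), 'tau': array([-2.52426798e-04, -7.21016121e+01, -6.22750568e+01,  7.79299205e-02,
        1.83797360e-02,  5.88956937e-07]), 'position': array([ 254.00765116, -625.39338023,  218.6627075 ]), 'tcp_rot': array([ 9.81446460e-01,  1.91736396e-01, -2.19895503e-05,  2.20767375e-05]), 'wrist_force': array([-0.01537491, -0.07149122,  0.19890528]), 'torque': array([0.05353562, 0.02677392, 0.03608063]), 'grip_width': 0.9967432901059541}
```

```bash
python3 - <<'E'
import cv2,numpy as np
a=cv2.imread("pics/scene1.png")[110:360,120:440]
b=cv2.imread("pics/top1.png")[100:300,190:480]
cv2.imwrite("pics/v1.png",np.hstack([cv2.resize(a,None,fx=1.25,fy=1.25,interpolation=2)[:312],cv2.resize(b,(400,276))[:,:].copy() if 0 else cv2.copyMakeBorder(cv2.resize(b,(400,276)),0,36,0,0,0)]))
cv2.imwrite("pics/v2.png",cv2.resize(cv2.imread("pics/scene1.png")[170:270,200:330],None,fx=6,fy=6,interpolation=2))
E
```

```text
(no output)
```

View pics/v1.png

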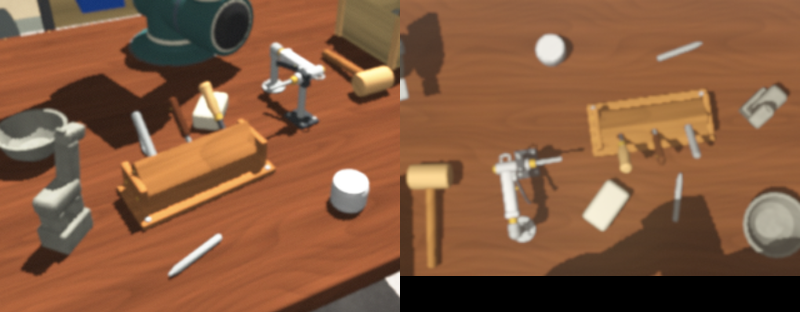

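View pics/v2.png

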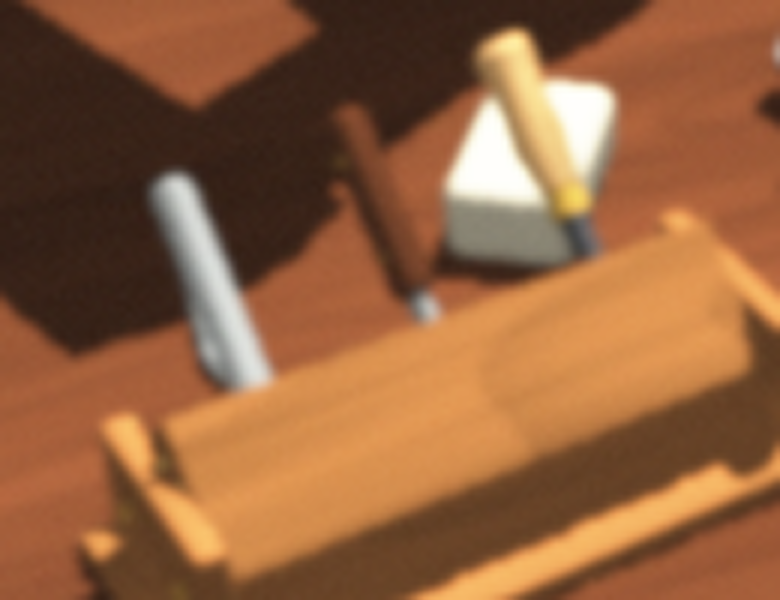

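```bash
cat >> h.py <<'E'
def down(yaw,tilt=0): # tool x at world angle yaw (deg), tilt about tool y
    return R.from_euler('z',yaw,degrees=True)*R.from_rotvec([np.pi,0,0])*R.from_rotvec([0,np.radians(tilt),0])
def rel(goal,Rg,p=None,Rc=None):
    s=bot.get_state();p=s["position"] if p is None else p;Rc=R.from_quat(s["tcp_rot"]) if Rc is None else Rc
    print("shift m",(Rc.inv().apply(np.array(goal)-p)/1000).round(4),"rot",(Rc.inv()*Rg).as_rotvec().round(3))
E
python3 - <<'E'
from h import *
rel([435,150,330],down(11))
s=bot.get_state();M=np.linalg.inv(bot.camera_model("wrist")["world_to_cam"]);print(R.from_quat(s["tcp_rot"]).inv().apply(M[:3,3]-s["position"]), R.from_quat(s["tcp_rot"]).inv().apply(-M[:3,2]))
for c in ["top","scene"]:
    P=deproj(c,np.load(c+"1.npy"))
    m=(P[...,0]>300)&(P[...,0]<620)&(P[...,1]>30)&(P[...,1]<290)&(P[...,2]>100)&(P[...,2]<140)
    print(c,m.sum());q=P[m];
    for a in range(300,620,20):
        k=q[(q[:,0]>=a)&(q[:,0]<a+20)]
        if len(k):print(a,len(k),k.min(0).round(),k.max(0).round())
E
```

```text
shift m [ 0.4595 -0.6503 -0.1114] rot [0.    0.    0.194]
[  64.88818215   -0.50309338 -165.52410752] [-2.37909713e-01  8.94662307e-06  9.71287274e-01]
top 806
320 4 [336. 140. 114.] [340. 148. 124.]
340 61 [340. 134. 100.] [359. 162. 134.]
360 50 [361. 137. 113.] [380. 162. 134.]
380 61 [380. 140. 111.] [399. 168. 134.]
400 68 [401. 115. 110.] [420. 172. 133.]
420 71 [420. 118. 110.] [438. 175. 133.]
440 85 [441. 130. 108.] [460. 179. 135.]
460 69 [463. 141. 108.] [479. 180. 132.]
480 123 [482. 114. 108.] [498. 198. 137.]
500 198 [500.  48. 110.] [520. 199. 137.]
520 16 [522. 131. 111.] [526. 184. 137.]
scene 745
340 27 [346. 132. 100.] [360. 155. 130.]
360 55 [360. 134. 102.] [379. 164. 130.]
380 34 [380. 139. 106.] [400. 169. 130.]
400 52 [400. 116. 109.] [420. 168. 130.]
420 75 [420. 114. 108.] [440. 173. 130.]
440 78 [440. 124. 107.] [460. 176. 130.]
460 50 [460. 138. 107.] [480. 179. 130.]
480 53 [480. 119. 122.] [500. 198. 138.]
500 226 [500.  46. 100.] [520. 200. 135.]
520 95 [520.  45. 101.] [533. 182. 137.]
```

Call:
drive_tool(
  moves=[
    [[0.02,-0.03,-0.11],[0,0,0],1],
    [[0.04,-0.06,-0.11],[0,0,0],1],
    [[0.46,-0.65,-0.11],[0,0,0.19],1],
    [[0.46,-0.65,-0.11],[0,0,0.19],1],
    [[0.46,-0.65,-0.11],[0,0,0.19],1],
    [[0.46,-0.65,-0.11],[0,0,0.19],1],
    [[0.46,-0.65,-0.11],[0,0,0.19],1],
    [[0.46,-0.65,-0.11],[0,0,0.19],1],
    [[0.46,-0.65,-0.11],[0,0,0.19],1],
    [[0.46,-0.65,-0.11],[0,0,0.19],1],
    [[0.46,-0.65,-0.11],[0,0,0.19],1],
    [[0.46,-0.65,-0.11],[0,0,0.19],1],
  ],
  force=20,
)

```text
time: 2.4
position: [357.2, -179.5, 311.7]
tcp_rot: [0.995, 0.097, 0.0, 0.0]
wrist_force: [1.2, -0.2, 0.5]
grip_width: 0.998
```

```bash
python3 - <<'E'
from h import *
rel([435,150,330],down(11)); s=bot.get_state(); print(s["joint_positions"],s["position"])
E
```

```text
shift m [ 0.1403 -0.3082 -0.0184] rot [ 0.001 -0.001  0.003]
[-5.29678132e-01 -5.05408586e-01  1.82681662e+00  4.13360757e-05
  1.81916614e+00  8.45991115e-01] [ 357.16145266 -179.54941392  311.68518347]
```

Call:
drive_tool(
  moves=[
    [[0.14,-0.3,-0.018],[0,0,0],1],
    [[0.14,-0.3,-0.018],[0,0,0],1],
    [[0.14,-0.3,-0.018],[0,0,0],1],
    [[0.14,-0.3,-0.018],[0,0,0],1],
    [[0.14,-0.3,-0.018],[0,0,0],1],
    [[0.14,-0.3,-0.018],[0,0,0],1],
    [[0.14,-0.3,-0.018],[0,0,0],1],
    [[0.14,-0.3,-0.018],[0,0,0],1],
    [[0.14,-0.3,-0.018],[0,0,0],1],
    [[0.14,-0.3,-0.018],[0,0,0],1],
    [[0.14,-0.3,-0.018],[0,0,0],1],
    [[0.14,-0.3,-0.018],[0,0,0],1],
  ],
)

```text
time: 3.4
position: [436.4, 139.1, 329.4]
tcp_rot: [0.995, 0.097, 0.0, 0.0]
wrist_force: [0.3, -0.7, -0.1]
grip_width: 1.003
```

```bash
python3 - <<'E'
from h import *
s=bot.get_state(); print(s["position"],s["joint_positions"])
im,d=bot.read_camera("wrist");save("w1.png",im);np.save("w1.npy",d)
for l in ["grip_back","trigger_pad","air_gun"]:
    for r in bot.mark_of("wrist",l)[:2]:
        P=c2w("wrist",r["centre"]);print(l,r["score"],P.round(1),np.round(w2pix("wrist",P)))
P=deproj("wrist",d);np.save("P1.npy",P)
m=(P[...,2]>100)&(P[...,2]<140)
q=P[m]; o=np.array([498,173.]);a=np.radians(10)
for e in range(330,540,10):
    k=q[(q[:,0]>=e)&(q[:,0]<e+10)]
    if len(k):print(e,len(k),k.min(0).round(),k.max(0).round(), np.percentile(k[:,1],[2,25,50,75,98]).round())
E
```

```text
[436.35353473 139.10482992 329.4438086 ] [ 2.53018304e-01 -3.67175736e-01  1.70317731e+00 -1.88021657e-04
  1.80529877e+00  1.62918216e+00]
grip_back 0.92 [430.  177.8 109.9] [287. 170.]
trigger_pad 0.78 [439.4 125.5 117.1] [329. 171.]
air_gun 0.82 [497.1 174.1  -1.4] [303. 117.]
330 230 [330. 148. 101.] [340. 504. 140.] [501. 501. 502. 502. 504.]
340 327 [340. 136. 100.] [350. 505. 140.] [140. 159. 502. 503. 504.]
350 411 [350. 134. 100.] [360. 507. 140.] [136. 152. 503. 504. 505.]
360 412 [360. 136. 100.] [370. 506. 140.] [137. 154. 503. 504. 506.]
370 415 [370. 138. 100.] [380. 507. 140.] [140. 154. 504. 505. 506.]
380 280 [380. 144. 101.] [390. 507. 140.] [145. 157. 496. 505. 507.]
390 446 [390. 140. 101.] [400. 498. 140.] [142. 158. 495. 496. 497.]
400 450 [400. 142. 100.] [410. 541. 140.] [144. 160. 496. 497. 531.]
410 284 [410. 115. 100.] [420. 510. 139.] [117. 154. 165. 497. 506.]
420 230 [420. 115. 108.] [430. 174. 129.] [117. 147. 156. 164. 173.]
430 223 [430. 124. 115.] [440. 176. 129.] [126. 150. 159. 166. 175.]
440 228 [440. 129. 109.] [450. 177. 130.] [131. 152. 160. 168. 176.]
450 242 [450. 134. 110.] [460. 178. 128.] [136. 151. 160. 169. 177.]
460 230 [460. 140. 110.] [470. 179. 129.] [142. 155. 163. 171. 179.]
470 243 [470. 145. 121.] [480. 181. 129.] [147. 155. 164. 172. 180.]
480 312 [480. 148. 116.] [490. 197. 129.] [149. 158. 169. 179. 196.]
490 562 [490. -91. 115.] [500. 199. 139.] [119. 142. 161. 180. 197.]
500 774 [ 500. -181.  114.] [510. 200. 140.] [-173.  118.  143.  169.  194.]
510 852 [ 510. -173.  114.] [520. 186. 140.] [-172.   53.   95.  138.  184.]
520 532 [ 520. -172.  113.] [530. 187. 140.] [-171. -105.  -86.  139.  184.]
530 453 [ 530. -183.  104.] [540. 175. 140.] [-178. -169. -167.  -88.  -84.]
```

View pics/w1.png

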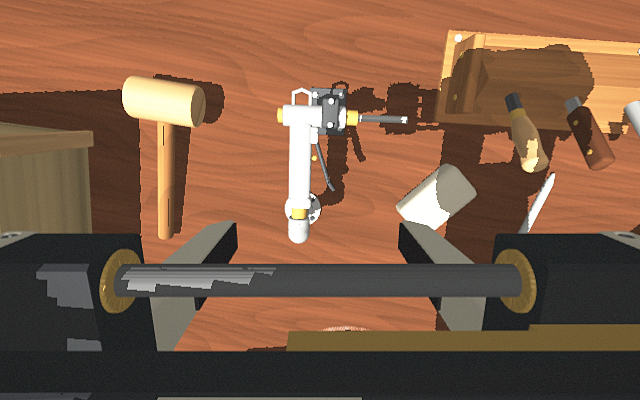

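```bash
python3 - <<'E'
from h import *
rel([435,157,96],down(10)); print(bot.get_state()["position"])
E
```

```text
shift m [ 0.0019 -0.0178  0.2336] rot [-0.    -0.001  0.02 ]
[436.43953665 139.16672126 329.55146382]
```

Call:
drive_tool(
  moves=[
    [[0.002,-0.018,0.03],[0,0,0.02],1],
    [[0.002,-0.018,0.06],[0,0,0.02],1],
    [[0.002,-0.018,0.09],[0,0,0.02],1],
    [[0.002,-0.018,0.12],[0,0,0.02],1],
    [[0.002,-0.018,0.15],[0,0,0.02],1],
    [[0.002,-0.018,0.17],[0,0,0.02],1],
    [[0.002,-0.018,0.19],[0,0,0.02],1],
    [[0.002,-0.018,0.21],[0,0,0.02],1],
    [[0.002,-0.018,0.225],[0,0,0.02],1],
    [[0.002,-0.018,0.234],[0,0,0.02],1],
    [[0.002,-0.018,0.234],[0,0,0.02],1],
    [[0.002,-0.018,0.234],[0,0,0.02],1],
  ],
)

```text
time: 4.6
position: [435.1, 157.9, 95.8]
tcp_rot: [0.996, 0.088, 0.0, -0.0]
wrist_force: [-0.0, 0.7, 0.7]
grip_width: 1.001
```

```bash
python3 - <<'E'
from h import *
rel([435,157,96],down(10)); s=bot.get_state();print(s["position"],s["wrist_force"],s["grip_width"])
im,d=bot.read_camera("wrist");save("w2.png",im)
for l in ["grip_back","trigger_pad"]:
    for r in bot.mark_of("wrist",l)[:2]:
        P=c2w("wrist",r["centre"]);print(l,r["score"],P.round(1))
E
```

```text
shift m [-0.0002  0.0009 -0.0002] rot [-0.    -0.     0.001]
[435.05229291 157.89369438  95.79607815] [-0.04776505  0.71183345  0.68504817] 1.0005548279369438
grip_back 0.65 [428.4 177.4 114. ]
trigger_pad 0.83 [439.9 125.6 115.5]
```

View pics/w2.png

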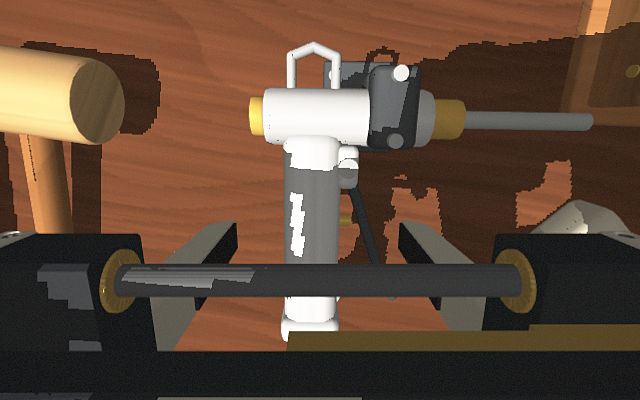

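Call:
drive_tool(
  moves=[
    [[0,0,0],[0,0,0],-1],
    [[0,0,0],[0,0,0],-1],
    [[0,0,0],[0,0,0],-1],
    [[0,0,0],[0,0,0],-1],
    [[0,0,0],[0,0,0],-1],
    [[0,0,0],[0,0,0],-1],
    [[0,0,0],[0,0,0],-1],
    [[0,0,0],[0,0,0],-1],
  ],
  force=20,
)

```text
time: 5.42
position: [434.7, 157.6, 95.1]
tcp_rot: [0.996, 0.088, -0.0, 0.001]
wrist_force: [-3.8, -7.7, 0.8]
grip_width: 0.479
```

Call:
drive_tool(
  moves=[
    [[0,0,0],[0,0,0],-1],
    [[0,0,0],[0,0,0],-1],
    [[0,0,0],[0,0,0],-1],
    [[0,0,0],[0,0,0],-1],
  ],
)

```text
time: 5.75
position: [434.5, 157.7, 95.0]
tcp_rot: [0.996, 0.088, -0.001, 0.001]
wrist_force: [-3.3, -6.4, 1.6]
grip_width: 0.361
```

```bash
python3 - <<'E'
from h import *
s=bot.get_state();print(s["position"],s["wrist_force"],s["torque"],s["grip_width"])
im,d=bot.read_camera("wrist");save("w3.png",im[120:400,180:480])
for l in ["grip_back","trigger_pad"]:
    for r in bot.mark_of("wrist",l)[:2]:
        P=c2w("wrist",r["centre"]);print(l,r["score"],P.round(1))
E
```

```text
[434.4638969  157.65173501  95.00954009] [-3.33507224 -6.38696557  1.59832996] [-0.95515123  0.60056454 -0.11713044] 0.36100541237777906
grip_back 0.72 [429.  178.7 114.6]
trigger_pad 0.72 [432.3 139.8 114.1]
```

View pics/w3.png

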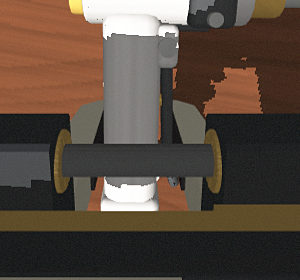

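Call:
drive_tool(
  moves=[
    [[0,0,0],[0,0,0],-1],
    [[0,0,0],[0,0,0],-1],
    [[0,0,0],[0,0,0],-1],
    [[0,0,0],[0,0,0],-1],
    [[0,0,0],[0,0,0],-1],
    [[0,0,0],[0,0,0],-1],
    [[0,0,0],[0,0,0],-1],
    [[0,0,0],[0,0,0],-1],
  ],
  force=24,
)

```text
time: 6.57
position: [434.4, 157.7, 95.0]
tcp_rot: [0.996, 0.088, -0.001, 0.0]
wrist_force: [-4.1, -4.9, 1.4]
grip_width: 0.361
```

```bash
python3 - <<'E'
from h import *
s=bot.get_state();print(s["position"],s["wrist_force"],s["grip_width"])
im,d=bot.read_camera("wrist");P=deproj("wrist",d);np.save("P3.npy",P)
r=bot.mark_of("wrist","trigger_pad");print([ (c2w("wrist",x["centre"]).round(1),x["score"]) for x in r[:2]])
m=(P[...,2]>108)&(P[...,2]<125)&(P[...,0]>415)&(P[...,0]<475)&(P[...,1]>110)&(P[...,1]<152)
q=P[m]
for e in range(415,475,6):
    k=q[(q[:,0]>=e)&(q[:,0]<e+6)]
    if len(k):print(e,len(k),k.min(0).round(),k.max(0).round())
E
```

```text
[434.44696249 157.68697607  95.01609531] [-4.11056435 -4.91347626  1.3722319 ] 0.36134647013175913
[(array([430. , 142.5, 114.6]), 0.68)]
415 1 [415. 137. 124.] [415. 137. 124.]
427 31 [428. 142. 113.] [433. 149. 123.]
433 202 [433. 141. 113.] [439. 152. 125.]
439 234 [439. 141. 108.] [445. 152. 125.]
445 526 [445. 128. 108.] [451. 152. 125.]
451 192 [451. 144. 109.] [457. 152. 124.]
457 158 [457. 145. 109.] [463. 152. 124.]
463 137 [463. 147. 111.] [469. 152. 124.]
469 73 [469. 147. 121.] [475. 152. 125.]
```

Call:
drive_tool(
  moves=[
    [[0,0,0],[0,0,0],1],
    [[0,0,0],[0,0,0],1],
    [[0,0,0],[0,0,0],1],
    [[0,0,0],[0,0,0],1],
    [[0,0,0],[0,0,0],1],
    [[0,0,0],[0,0,0],1],
    [[0,0,0],[0,0,0],1],
    [[0,0,0],[0,0,0],1],
    [[0,0,0],[0,0,0],1],
    [[0,0,0],[0,0,0],1],
  ],
)

```text
time: 7.5
position: [434.8, 158.2, 95.3]
tcp_rot: [0.996, 0.088, -0.0, -0.0]
wrist_force: [0.7, 0.0, -0.4]
grip_width: 0.993
```

Call:
drive_tool(
  moves=[
    [[0,0,-0.02],[0,0,0],1],
    [[0,0,-0.06],[0,0,0],1],
    [[0,0,-0.1],[0,0,0],1],
    [[0,0,-0.14],[0,0,0],1],
    [[0,0,-0.18],[0,0,0],1],
    [[0,0,-0.22],[0,0,0],1],
    [[0,0,-0.22],[0,0,0],1],
    [[0,0,-0.22],[0,0,0],1],
  ],
)

```text
time: 8.17
position: [435.4, 158.3, 317.6]
tcp_rot: [0.996, 0.088, 0.002, -0.0]
wrist_force: [0.1, -1.3, -0.3]
grip_width: 1.001
```

```bash
python3 - <<'E'
from h import *
s=bot.get_state();print(s["time"],s["position"],s["grip_width"])
bot.read_camera("wrist")
for l in ["grip_back","trigger_pad"]:
    for r in bot.mark_of("wrist",l)[:2]:
        P=c2w("wrist",r["centre"]);print(l,r["score"],P.round(1))
# punch axis from the first depth pictures
for c in ["top","scene"]:
    P=deproj(c,np.load(c+"1.npy"));ym=-250
    m=(P[...,0]>505)&(P[...,0]<600)&(abs(P[...,1]+255)<22)&(P[...,2]>60)&(P[...,2]<160)&(P[...,2]-80>(575-P[...,0])*-0+8)
    q=P[m];print(c,len(q))
    for e in range(510,585,8):
        k=q[(q[:,0]>=e)&(q[:,0]<e+8)]
        if len(k):print(e,len(k),np.median(k,0).round(1),k[:,1].min().round(),k[:,1].max().round(),k[:,2].max().round())
rel([505,-255,290],down(7.7))
E
```

```text
8.1667 [435.35796459 158.33209632 317.55253816] 1.0010707817569637
grip_back 0.94 [425.8 177.5 108.9]
grip_back 0.34 [497.2 172.9  -6.6]
trigger_pad 0.58 [428.2 176.1 107.9]
trigger_pad 0.55 [435.7 127.4 111.4]
top 126
518 13 [ 521.7 -257.7  140.6] -264.0 -251.0 147.0
526 15 [ 530.8 -256.3  144.9] -264.0 -249.0 150.0
534 15 [ 537.4 -252.7  135.3] -264.0 -248.0 140.0
542 12 [ 545.4 -253.8  131. ] -263.0 -248.0 137.0
550 17 [ 553.6 -252.   124.4] -261.0 -247.0 130.0
558 13 [ 561.2 -249.8  114.7] -260.0 -245.0 123.0
566 13 [ 570.6 -251.   109.6] -259.0 -243.0 116.0
574 14 [ 577.8 -248.8   99.9] -259.0 -243.0 106.0
582 10 [ 586.5 -249.1   91.3] -258.0 -242.0 99.0
scene 251
526 17 [ 531.8 -260.7  144.3] -265.0 -249.0 148.0
534 31 [ 538.1 -258.6  138.8] -265.0 -248.0 146.0
542 30 [ 546.3 -258.   131.9] -264.0 -248.0 139.0
550 33 [ 554.3 -256.7  124. ] -263.0 -245.0 133.0
558 32 [ 562.2 -254.4  116.3] -262.0 -245.0 123.0
566 27 [ 570.  -255.4  110.3] -261.0 -245.0 117.0
574 31 [ 577.7 -253.3  103.9] -259.0 -244.0 111.0
582 32 [ 586.  -251.3   96.2] -258.0 -242.0 104.0
shift m [-0.0029  0.419   0.024 ] rot [0.    0.002 0.041]
```

Call:
drive_tool(
  moves=[
    [[-0.01,0.415,0.02],[0,0,0.04],1],
    [[-0.01,0.415,0.02],[0,0,0.04],1],
    [[-0.01,0.415,0.02],[0,0,0.04],1],
    [[-0.01,0.415,0.02],[0,0,0.04],1],
    [[-0.01,0.415,0.02],[0,0,0.04],1],
    [[-0.01,0.415,0.02],[0,0,0.04],1],
    [[-0.01,0.415,0.02],[0,0,0.04],1],
    [[-0.01,0.415,0.02],[0,0,0.04],1],
    [[-0.01,0.415,0.02],[0,0,0.04],1],
    [[-0.01,0.415,0.02],[0,0,0.04],1],
    [[-0.01,0.415,0.02],[0,0,0.04],1],
    [[-0.01,0.415,0.02],[0,0,0.04],1],
  ],
)

```text
time: 9.32
position: [497.1, -253.6, 293.0]
tcp_rot: [0.998, 0.066, -0.002, -0.001]
wrist_force: [0.1, 1.0, -0.6]
grip_width: 0.998
```

Call:
drive_tool(
  moves=[
    [[0,0,0],[0,0,0],1],
    [[0,0,0],[0,0,0],1],
    [[0,0,0],[0,0,0],1],
  ],
)

```text
time: 9.57
position: [497.7, -251.0, 295.5]
tcp_rot: [0.998, 0.069, 0.0, 0.0]
wrist_force: [-0.6, -0.2, 0.3]
grip_width: 1.0
```

```bash
python3 - <<'E'
from h import *
s=bot.get_state();print(s["time"],s["position"],s["grip_width"],R.from_quat(s["tcp_rot"]).as_matrix()[:2,0])
im,d=bot.read_camera("wrist");save("w4.png",im);np.save("w4.npy",d)
for l in ["punch","punch_head","knife","chisel","rack"]:
    for r in bot.mark_of("wrist",l)[:3]:
        P=c2w("wrist",r["centre"]);print(l,r["score"],P.round(1),np.round(w2pix("wrist",P)))
P=deproj("wrist",d)
m=(P[...,0]>505)&(P[...,0]<600)&(abs(P[...,1]+253)<25)&(P[...,2]>95)&(P[...,2]<165)
q=P[m]
for e in range(510,600,8):
    k=q[(q[:,0]>=e)&(q[:,0]<e+8)]
    if len(k):print(e,len(k),np.median(k,0).round(1),k[:,1].min().round(1),k[:,1].max().round(1),k[:,2].max().round(1))
E
```

```text
9.5667 [ 497.67288845 -251.02049367  295.49466321] 1.0000375494332236 [0.99059446 0.13683012]
punch 0.85 [ 432.6 -233.2    6.7] [300. 203.]
punch 0.57 [ 580.  -249.7   87.4] [326. 103.]
punch_head 0.82 [ 375.3 -226.5    6.6] [291. 237.]
punch_head 0.66 [ 524.3 -260.7  140.4] [330. 157.]
knife 0.88 [ 575.  -171.5   89.7] [258.  98.]
chisel 0.85 [556.6 -96.7  88.7] [193. 105.]
rack 0.66 [ 582.1 -170.4    2.2] [269.  96.]
rack 0.43 [ 570.3 -169.8   90.8] [256. 102.]
rack 0.27 [556.1 -99.   90.1] [194. 106.]
518 60 [ 523.6 -258.7  140.7] -266.3 -251.6 144.3
526 119 [ 530.2 -257.7  144.2] -266.1 -250.4 146.6
534 125 [ 538.  -257.   138.2] -265.0 -249.3 144.6
542 121 [ 546.  -256.2  130.6] -264.2 -248.3 137.2
550 116 [ 553.9 -255.2  123.9] -263.3 -247.4 129.6
558 106 [ 562.  -253.7  116.4] -261.4 -246.3 122.4
566 103 [ 570.  -253.   109.4] -260.7 -245.3 115.4
574 100 [ 577.9 -252.1  102. ] -259.8 -244.2 108.6
582 45 [ 584.6 -251.5   96.9] -257.8 -245.2 100.6
```

View pics/w4.png

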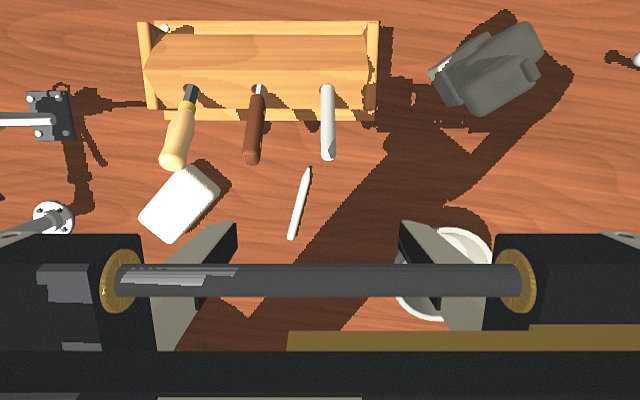

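```bash
python3 - <<'E'
from h import *
rel([566,-253.5,83],down(7.5))
E
```

```text
shift m [0.0674 0.0109 0.2125] rot [ 0.    -0.     0.005]
```

Call:
drive_tool(
  moves=[
    [[0.034,0.006,0],[0,0,0],0.08],
    [[0.067,0.011,0.0],[0,0,0],0.08],
    [[0.067,0.011,0.02],[0,0,0],0.08],
    [[0.067,0.011,0.05],[0,0,0],0.08],
    [[0.067,0.011,0.08],[0,0,0],0.08],
    [[0.067,0.011,0.1],[0,0,0],0.08],
    [[0.067,0.011,0.1],[0,0,0],0.08],
    [[0.067,0.011,0.1],[0,0,0],0.08],
    [[0.067,0.011,0.1],[0,0,0],0.08],
  ],
  force=30,
)

```text
time: 10.62
position: [566.0, -254.3, 197.2]
tcp_rot: [0.998, 0.068, 0.001, 0.0]
wrist_force: [-0.6, 0.7, 1.0]
grip_width: 0.538
```

```bash
python3 - <<'E'
from h import *
rel([566,-253.5,83],down(7.5));print(bot.get_state()["grip_width"])
im,d=bot.read_camera("wrist");save("w5.png",im[:,100:540])
for l in ["punch_head","punch"]:
    for r in bot.mark_of("wrist",l)[:3]:
        P=c2w("wrist",r["centre"]);print(l,r["score"],P.round(1),np.round(w2pix("wrist",P)))
E
```

```text
shift m [-0.     -0.0009  0.1142] rot [ 0.001 -0.002  0.005]
0.537563836897941
punch_head 0.84 [ 527.2 -258.4  141. ] [316. 255.]
punch_head 0.79 [ 372.4 -226.9    5.4] [277. 315.]
punch 0.9 [ 430.9 -231.8    9.1] [285. 277.]
punch 0.86 [ 583.5 -247.7   95.1] [313. 172.]
```

View pics/w5.png

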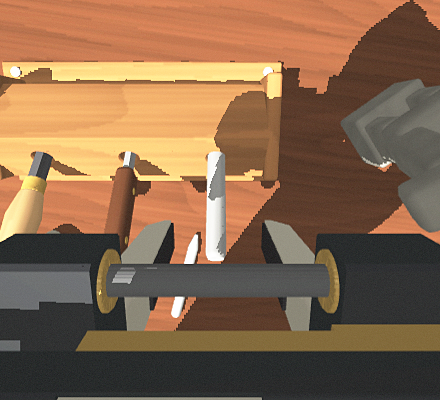

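Call:
drive_tool(
  moves=[
    [[0,-0.001,0.025],[0,0,0.005],0.08],
    [[0,-0.001,0.05],[0,0,0.005],0.08],
    [[0,-0.001,0.075],[0,0,0.005],0.08],
    [[0,-0.001,0.095],[0,0,0.005],0.08],
    [[0,-0.001,0.108],[0,0,0.005],0.08],
    [[0,-0.001,0.114],[0,0,0.005],0.08],
    [[0,-0.001,0.114],[0,0,0.005],0.08],
    [[0,-0.001,0.114],[0,0,0.005],0.08],
  ],
)

```text
time: 11.43
position: [565.8, -253.3, 82.6]
tcp_rot: [0.998, 0.065, 0.001, 0.0]
wrist_force: [0.4, -0.8, 0.0]
grip_width: 0.536
```

Call:
drive_tool(
  moves=[
    [[0,0,0],[0,0,0],-1],
    [[0,0,0],[0,0,0],-1],
    [[0,0,0],[0,0,0],-1],
    [[0,0,0],[0,0,0],-1],
    [[0,0,0],[0,0,0],-1],
    [[0,0,0],[0,0,0],-1],
    [[0,0,0],[0,0,0],-1],
    [[0,0,0],[0,0,0],-1],
  ],
  force=25,
)

```text
time: 12.1
position: [565.4, -253.0, 81.4]
tcp_rot: [0.998, 0.065, 0.0, -0.0]
wrist_force: [-0.5, 0.8, 2.0]
grip_width: 0.171
```

```bash
python3 - <<'E'
from h import *
s=bot.get_state();print(s["position"],s["wrist_force"],s["torque"],s["grip_width"]*93)
Rc=R.from_quat(s["tcp_rot"]);u=np.array([-.744,-.093,.663]);print(Rc.inv().apply(u))
E
```

```text
[ 565.37265319 -253.01214553   81.43595267] [-0.48369235  0.81639501  2.04984755] [0.19833261 0.10286604 0.01681264] 15.879800467149183
[-0.74976364 -0.00490223 -0.66301165]
```

Call:
drive_tool(
  moves=[
    [[0,0,0],[0,0,0],-1],
    [[0,0,0],[0,0,0],-1],
    [[-0.0037,0,-0.0033],[0,0,0],-1],
    [[-0.0075,0,-0.0066],[0,0,0],-1],
    [[-0.0112,0,-0.0099],[0,0,0],-1],
    [[-0.015,0,-0.0133],[0,0,0],-1],
  ],
  force=50,
)

```text
time: 12.6
position: [550.1, -255.1, 94.9]
tcp_rot: [0.998, 0.065, -0.0, 0.0]
wrist_force: [1.7, 1.2, -1.4]
grip_width: 0.167
```

Call:
drive_tool(
  moves=[
    [[-0.006,0,-0.0053],[0,0,0],-1],
    [[-0.012,0,-0.0106],[0,0,0],-1],
    [[-0.018,0,-0.016],[0,0,0],-1],
    [[-0.024,0,-0.0212],[0,0,0],-1],
    [[-0.03,0,-0.0265],[0,0,0],-1],
    [[-0.036,0,-0.032],[0,0,0],-1],
    [[-0.045,0,-0.04],[0,0,0],-1],
    [[-0.054,0,-0.048],[0,0,0],-1],
    [[-0.06,0,-0.054],[0,0,0],-1],
    [[-0.06,0,-0.054],[0,0,0],-1],
  ],
)

```text
time: 13.43
position: [490.4, -263.4, 150.7]
tcp_rot: [0.998, 0.065, 0.001, 0.001]
wrist_force: [-0.3, -0.7, -2.5]
grip_width: 0.166
```

```bash
python3 - <<'E'
from h import *
s=bot.get_state();print(s["position"],s["wrist_force"],s["torque"],s["grip_width"]*93,s["joint_positions"])
im,d=bot.read_camera("wrist");a=im[:,100:540]
sc,_=bot.read_camera("scene");b=cv2.resize(sc[150:300,150:350],None,fx=1.75,fy=1.75)
save("v6.png",np.hstack([a[:262],b[:262]]))
rel([480,-253,330],down(7.5,0))
for t in (48,-48):print(down(7.5,t).as_matrix()[:,2])
E
```

```text
[ 490.3881421  -263.36722167  150.65258964] [-0.27199619 -0.72675564 -2.48490958] [0.01311525 0.03249951 0.02815345] 15.43017440420658 [-5.38604957e-01 -1.18064084e-01  1.78585859e+00 -1.39102859e-04
  1.47148323e+00  9.02054050e-01]
shift m [-0.0094 -0.0112 -0.181 ] rot [ 0.001 -0.001 -0.001]
[ 0.73678712  0.09699986 -0.66913061]
[-0.73678712 -0.09699986 -0.66913061]
```

View pics/v6.png

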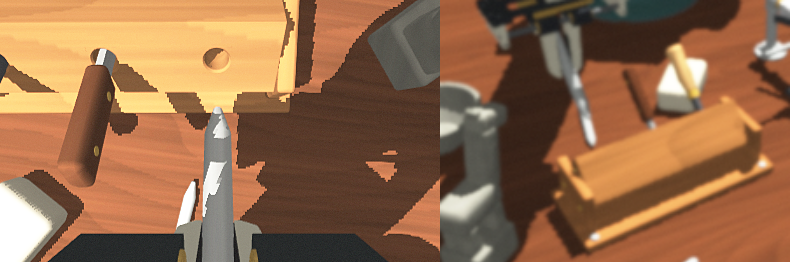

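Call:
drive_tool(
  moves=[
    [[0,0,-0.03],[0,0,0],-1],
    [[0,0,-0.06],[0,0,0],-1],
    [[0,0,-0.09],[0,0,0],-1],
    [[0,0,-0.12],[0,0,0],-1],
    [[0,0,-0.15],[0,0,0],-1],
    [[0,0,-0.17],[0,0,0],-1],
    [[0,0,-0.18],[0,0,0],-1],
    [[0,0,-0.18],[0,0,0],-1],
    [[0,0,-0.18],[0,0,0],-1],
  ],
)

```text
time: 14.28
position: [491.2, -262.8, 327.3]
tcp_rot: [0.998, 0.065, -0.0, -0.0]
wrist_force: [0.7, 0.8, -3.3]
grip_width: 0.165
```

Call:
drive_tool(
  moves=[
    [[0,0,0],[0,0.07,0],-1],
    [[0,0,0],[0,0.14,0],-1],
    [[0,0,0],[0,0.22,0],-1],
    [[0,0,0],[0,0.3,0],-1],
    [[0,0,0],[0,0.38,0],-1],
    [[0,0,0],[0,0.46,0],-1],
    [[0,0,0],[0,0.54,0],-1],
    [[0,0,0],[0,0.62,0],-1],
    [[0,0,0],[0,0.68,0],-1],
    [[0,0,0],[0,0.72,0],-1],
    [[0,0,0],[0,0.72,0],-1],
    [[0,0,0],[0,0.72,0],-1],
  ],
)

```text
time: 15.28
position: [490.5, -262.9, 326.7]
tcp_rot: [0.934, 0.06, 0.35, -0.024]
wrist_force: [-1.1, -0.5, -2.0]
grip_width: 0.166
```

```bash
python3 - <<'E'
from h import *
s=bot.get_state();print(s["time"],s["position"],s["wrist_force"],s["grip_width"]*93,s["joint_positions"],abs(s["dq"]).max())
for c in ["wrist","scene","top"]:
    im,d=bot.read_camera(c);save("e_%s.png"%c,im)
    if c=="wrist": wi=im
    if c=="scene": sc=im
    for l in ["punch","punch_tip","punch_head","trigger_pad"]:
        for r in bot.mark_of(c,l)[:3]:
            P=c2w(c,r["centre"]);print(c,l,round(r["score"],2),P.round(1))
    P=deproj(c,d);g=s["position"]
    if c=="wrist":
        m=(np.linalg.norm(P-g,axis=-1)<140)&(abs((P[...,1]-g[1]))<30)&(P[...,0]>g[0]+25);q=P[m];print(len(q))
        for e in range(int(g[0])+25,int(g[0])+140,10):
            k=q[(q[:,0]>=e)&(q[:,0]<e+10)]
            if len(k)>3:print(e,len(k),np.median(k,0).round(1))
save("v7.png",np.hstack([wi[:,100:540],cv2.resize(sc[60:310,130:355],(360,400))]))
E
```

```text
15.2833 [ 490.45505189 -262.94776903  326.66040068] [-1.1453138  -0.45866476 -1.9679754 ] 15.409819311819687 [-0.83984529 -0.48528717  1.9091497   0.5963095   1.31150087  0.56674597] 0.03430112081796595
wrist punch 0.69 [ 496.7 -259.5  346.7]
wrist punch 0.58 [ 798.1 -240.9    9.7]
wrist punch_tip 0.81 [ 573.  -253.8  343.8]
wrist punch_tip 0.56 [ 817.2 -291.     8.7]
wrist punch_tip 0.41 [ 491.4 -236.6    9.6]
wrist punch_head 0.7 [ 779.3 -186.8    6.3]
1618
515 409 [ 520.1 -258.6  352.7]
525 402 [ 529.8 -257.3  352.6]
535 381 [ 539.8 -255.7  352.3]
545 250 [ 549.1 -254.7  351.6]
555 139 [ 559.4 -253.3  349.2]
565 37 [ 566.9 -252.4  347.3]
scene punch 0.67 [ 430.9 -230.5    6.3]
scene punch 0.59 [ 796.8 -241.8    8.9]
scene punch 0.57 [ 492.6 -260.7  347. ]
scene punch_tip 0.86 [ 818.  -300.1   10. ]
scene punch_tip 0.76 [ 566.  -246.4  345.7]
scene punch_tip 0.69 [ 491.4 -237.7    4.7]
scene punch_head 0.75 [ 569.  -172.9   93.9]
scene punch_head 0.7 [ 422.3 -271.6  349.5]
scene punch_head 0.64 [ 371.3 -224.     9.8]
scene trigger_pad 0.51 [440.6 125.6 114.2]
top punch 0.66 [ 431.  -228.7    4.6]
top punch 0.6 [ 490.9 -258.   348.9]
top punch 0.47 [ 797.9 -237.6    7.9]
top punch_tip 0.67 [ 567.2 -251.4  347.2]
top punch_tip 0.65 [ 818.5 -295.5    8.5]
top punch_tip 0.4 [ 485.5 -235.     7.5]
top punch_head 0.69 [ 773.6 -183.7    3. ]
top punch_head 0.54 [ 369.9 -221.4    6.5]
```

View pics/v7.png

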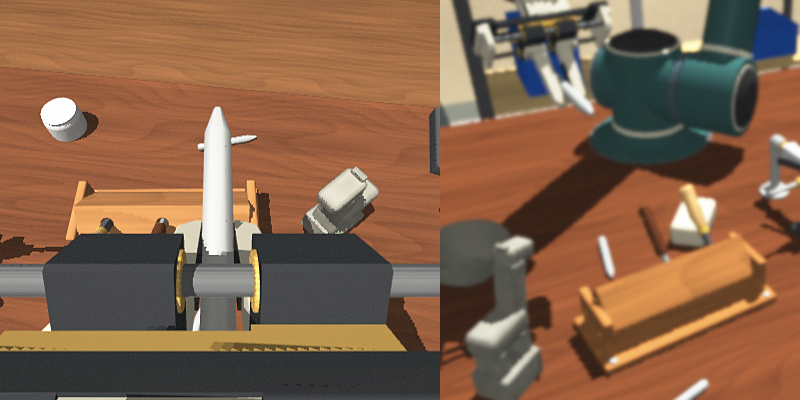

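Call:
drive_tool(
  moves=[
    [[0,0,0],[0,0,0],-1],
    [[0,0,0],[0,0,0],-1],
    [[0,0,0],[0,0,0],-1],
    [[0,0,0],[0,0,0],-1],
    [[0,0,0],[0,0,0],-1],
    [[0,0,0],[0,0,0],-1],
  ],
)

```text
time: 16.53
position: [491.0, -262.9, 328.6]
tcp_rot: [0.934, 0.061, 0.352, -0.023]
wrist_force: [-0.3, 0.3, -3.1]
grip_width: 0.163
```

```bash
python3 - <<'E'
from h import *
s=bot.get_state();print(s["time"],s["position"],s["grip_width"],abs(s["dq"]).max())
c="top";bot.read_camera(c)
for l in ["chisel","knife","giraffe","bowl","pumice","mallet","wax_tin","trigger_pad"]:
    for r in bot.mark_of(c,l)[:1]: print(l,c2w(c,r["centre"]).round())
print(bot.hand_in())
E
```

```text
16.5333 [ 490.99453161 -262.8552912   328.64114283] 0.16338289659243488 0.0015907491880245732
chisel [555. -93.  94.]
knife [ 572. -165.   92.]
giraffe [ 649. -431.    5.]
bowl [ 367. -450.    3.]
pumice [408. -55.   3.]
mallet [394. 369.  -6.]
wax_tin [790.  83.   1.]
trigger_pad [439. 131. 115.]
the job is handed in; nothing more can be done
None
```

The job was handed in at about 17 s of the 53 s allowed. The arm squeezed the air gun's trigger, released it, and now holds the punch level and still.

- **Trigger:** I held it squeezed for about a second. The lever lay parallel to the grip, and pressing harder did not close it further, so I took it to be fully home. After release the pad was found back at its starting place.
- **Punch:** I gripped it on its flats and drew it out along its axis without any notable force. I then lifted it and turned it level. It is the largest of the three; the two shorter ones are lying on the counter.
- **Last checks:** The punch's middle is about 347 mm above the counter and its tilt is within about 2 degrees. The grip holds at about 15 mm for a 50 N setting, and the arm is at rest.
- **Other things:** The chisel, knife, giraffe, bowl, pumice, mallet and wax tin all measured within about 5 mm of where they started. That is within the networks' error.

No check failed. The trigger's angle could only be judged from the pictures and the gripper opening. The opening when squeezed read 33.6 mm, against the 36 mm given.

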